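# Pack the relay and capacitor, then inspect the relay under the loupe

### The job

Pack the loose relay and the capacitor side by side into the free space of the small cardboard box, next to the transformer that is already in it: both upright, standing on the box's floor, lowered in and not dropped. Then pick up the loupe by its handle and hold it level with its lens centred over the packed relay, at the height shown by the pointer of the focus gauge behind the box, touching nothing with it; the program finishes while still holding the loupe there. Leave the gauge, its pointer and everything else on the bench where they are.

Things in the scene. Friction and masses are not known exactly. Their poses are not given: they have to be found in the camera images.
- box: Open cardboard box, fixed. Outer 64 (its x) x 150 (its y) x 34 high mm, walls and floor 4 mm. Origin: centre of its underside, z up. A 30 mm high transformer (details to 36) fills its -y end; free inside: y -23 to +71, x -28 to +28 mm, enough for relay and capacitor side by side along y with 10 mm to spare (e.g. relay centred at y = 1.5 with its 44 mm side along y, capacitor at y = 48).
- relay: Loose relay, a grey plastic block with a dark base band and copper contacts in the middle of its top: 50 (its x) x 44 (its y) x 64 high mm, about 0.15 to 0.31 kg. Origin: centre of its underside, z up. Standing in the box it stands 34 mm proud of the box's rim.
- relay_top (a point): Centre of the relay's top face, 64 mm above its underside: the spot to be inspected.
- capacitor: Loose upright capacitor, a round aluminium can with a black sleeve and two terminals on top: 40 mm diameter, 64 mm high (terminals flush to 0.5 mm), about 0.08 to 0.17 kg. Origin: centre of its underside, z up.
- loupe: Hand loupe lying flat on the bench, about 0.1 kg. Straight handle along its x: 16 mm wide (y), 18 mm high (z), from x = -70 to +45 mm; round lens at the +x end, rim 63 mm across and 12 mm thick, lens axis along z. Origin: on the underside of the handle below point loupe_grip; z up when level.
- loupe_grip (a point): Point on the handle's centre line, 9 mm above the underside, near the balance point: where to pinch the handle across its 16 mm width.
- loupe_lens (a point): Centre of the loupe's lens, 85 mm along +x from loupe_grip and at the same height, 9 mm above the loupe's underside.
- gauge: Focus gauge, fixed to the bench behind the box (about 135 mm along the box's +x): round foot 56 mm across, upright steel post 10 mm across and 220 mm high, on it a collar 22 mm across and 14 mm high with a flat pointer 3 mm thick towards the box. Origin: centre of its underside; z up.
- gauge_mark (a point): Tip of the gauge's pointer, 39 mm from the post's axis; its height, 118 to 168 mm above the bench, is the height for the lens centre. The collar is stiff on its post (8 N) and must not be moved.
- solder_spool: Bystander: white solder spool, 48 mm across, 34 mm high, upright. Origin under its centre.
- flux_tin: Bystander: flat tin, 60 mm across, 26 mm high. Origin under its centre.
- screw_jar: Bystander: glass jar with white cap, 76 mm across, 100 mm high. Origin under its centre.
- brush: Bystander: brush with wooden handle, lying flat, along its x. Origin on its underside.
- screwdriver: Bystander: screwdriver with yellow handle, lying flat, along its x. Origin on its underside.
- multimeter: Bystander: multimeter lying flat, 160 (its x) x 78 x 36 mm. Origin under its centre.
- paste_tin: Bystander: small tin, 44 mm across, 22 mm high. Origin under its centre.

How it is judged:
By the outcome, as a careful person would: the job done as asked, in the order asked, and still so for the second after the job is handed in, while the arm keeps its last pose, push and grip.
It also fails if it takes over 59 s, if anything falls off the work surface, if the arm or the gripper's body presses on something with over 40 N, if the wrist force passes 120 N, or if a joint passes its speed limit or range.

### The arm

A 6-joint arm with a two-finger parallel gripper is mounted at the origin on the work surface. World frame = base frame: x ahead of the robot, y to its left, z up, the work surface at z = 0. Lengths are in m, angles in rad, forces in N, time in s.
With the tool pointing down it reaches from about 0.275 to 0.75 m from the base axis. Payload 10.2 kg.
Tool frame: the origin (TCP) lies midway between the tips of the shut fingers; the grasp point (between the pads) lies 19 mm behind it (env.hold_point_z is the distance from the TCP to the grasp point, in m); z points along the fingers, y is the line along which they close (so a half turn about z gives the same grasp; the last joint's range is limited). The gripper opens to 85 mm and grips with 20 to 120 N. Pads are 22 mm wide; open, the fingers measure 114 mm over their backs; the gripper's body (76 mm by 85 mm) begins 54 mm behind the grasp point. The pads swing forward as they close: fully open they stand 13 mm farther back than shut.
Start: joints at [-1.57, 0.313, 1.498, -0, 1.331, -0.223], TCP at [0.117, -0.512, 0.231] pointing down, gripper open.
Joint ranges: [-2.94, 2.94], [-0.97, 2.17], [0.19, 2.56], [-1.23, 4.37], [0.02, 3.11], [-2.88, 2.88]. Speed limits (rad/s): [2.39, 2.39, 3.01, 3.14, 3.14, 3.14].

### API

Orientations are given as a unit quaternion [x, y, z, w].
In Python, from bench import env, kinematics, monitor, eyes, job gives the robot as it stands. The module is installed in compiled form; this text tells all that it offers. Calls block until the motion is done:
- env.reach(position, orientation): joint-space move of the TCP to a pose.
- env.movel(position, velocity=0.15, frame=None, guard=None): straight line of the TCP; frame=None keeps the orientation; velocity is the mean speed in m/s. With guard (N) it stops when the force on the tool has changed by that much, and returns True; else False.
- env.set_joints(angles): joint-space move.
- env.release() and env.close_gripper(effort=None): open the fingers fully, or close them until they stop; effort is the grip in N (None keeps the last).
- env.hold(seconds).
- kinematics.ik(position, orientation): joint angles nearest the present ones, or None.
- monitor.sense(): the state.
- eyes.grab_frame(name): name is "side" or "top" or "wrist"; returns a dict with "frame" (400x640x3 uint8, red, green, blue), "mtx" (3x3 intrinsics, pixels), "view" (4x4, takes a point from world to camera coordinates). Camera axes: x right, y down, z forward; pixel columns grow to the right and rows downward; lengths in m; the calibration is good to about 2 mm. A picture is of the moment at which its call begins. There is no depth.
A pose or a line that the arm cannot do raises env.MotionError and nothing moves.
- job.hand_in(): hands the job in; it is judged then, once.
The state is a dict: "clock": time; "joints": joint angles; "qvel": joint speeds; "joint_efforts": joint torques, N m; "position": TCP position; "ee_rot": TCP orientation; "contact_force": force on the tool from outside, world axes, zero at the start; "ft_torque": the same for the moment, N m; "finger_gap": opening from 0.0 (shut) to 1.0 (fully open); "gripper_force": force on a finger pad.
Only numpy, scipy, OpenCV 4.12 (cv2) and the standard library are available. Lean on these libraries where they do the work, as an engineer would, in place of code of your own. Each camera call takes 0.05 s, during which the arm holds its last target. There are 200 camera calls.

## Working session

There is one attempt and no reset: what is moved stays moved. The work goes in short steps, each a Python script; the robot and the scene stay as the last script left them, time stands still between calls to the robot, and variables do not carry over. Pictures are saved under pics/ and viewed, at most 10 in all, crops included, and the job is handed in when it is done.

```bash
mkdir -p pics
cat > h.py <<'E'
import numpy as np, cv2
from bench import env, kinematics, monitor, eyes, job
from scipy.spatial.transform import Rotation as R
def grab(n,save=None):
    f=eyes.grab_frame(n)
    if save: cv2.imwrite('pics/'+save+'.png',cv2.cvtColor(f['frame'],cv2.COLOR_RGB2BGR))
    return f
def ray(f,u,v):
    V=np.array(f['view']);Rm=V[:3,:3];c=-Rm.T@V[:3,3]
    d=Rm.T@np.linalg.inv(f['mtx'])@np.array([u,v,1.]); return c,d/np.linalg.norm(d)
def onplane(f,u,v,z):
    c,d=ray(f,u,v); return c+d*(z-c[2])/d[2]
def proj(f,p):
    V=np.array(f['view']);q=np.array(f['mtx'])@(V[:3,:3]@np.array(p)+V[:3,3]);return q[:2]/q[2]
def tri(f1,p1,f2,p2):
    a,d=ray(f1,*p1);b,e=ray(f2,*p2)
    s=np.linalg.lstsq(np.c_[d,-e],b-a,rcond=None)[0]
    return (a+d*s[0]+b+e*s[1])/2, np.linalg.norm(a+d*s[0]-b-e*s[1])
def down(yaw): # tool pointing down, tool y axis (closing) at world angle yaw
    z=np.array([0,0,-1.]);y=np.array([np.cos(yaw),np.sin(yaw),0]);x=np.cross(y,z)
    return R.from_matrix(np.c_[x,y,z]).as_quat()
E
python3 - <<'E'
from h import *
for n in('top','side'):
    f=grab(n,n+'0');c,d=ray(f,320,200);print(n,c,d,f['mtx'][0])
s=monitor.sense();print(s['clock'],s['position'],s['ee_rot'],s['finger_gap'],env.hold_point_z)
a,b=cv2.imread('pics/top0.png'),cv2.imread('pics/side0.png')
E
```

```text
top [ 0.23584569 -0.01948043  1.50506742] [ 0.20079464 -0.00870823 -0.97959465] [500.70143233   0.         317.27543993]
side [0.24781463 0.79378615 0.95718839] [ 0.26233112 -0.65710732 -0.70667698] [433.25528601   0.         323.38817156]
0.1 [ 0.11649922 -0.5116763   0.2308035 ] [ 9.93745844e-01  1.11664098e-01  6.31855488e-05 -5.67982624e-04] 1.004399818241364 0.0187
```

View pics/top0.png

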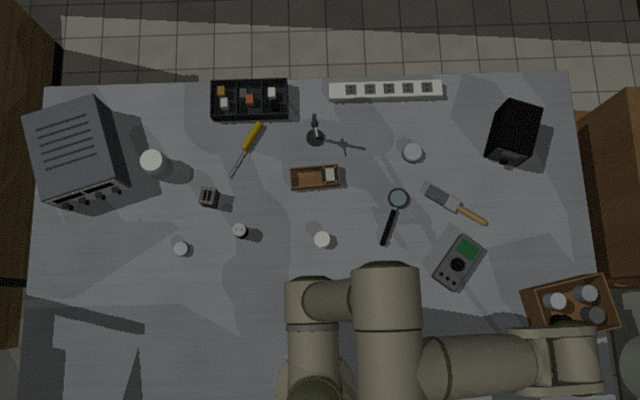

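View pics/side0.png

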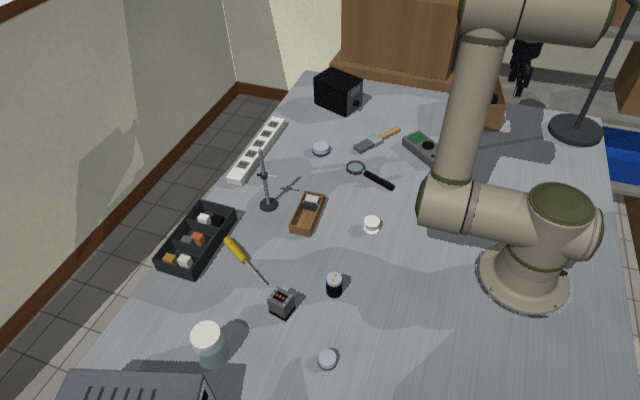

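The top view shows the relay at (208,197), capacitor (239,230), box (315,177) with the transformer on its right end, gauge (316,135), loupe lens (399,198) with its handle towards (387,243), and spool (322,240). The side view shows the relay at (282,302), capacitor (334,284), box (307,213), gauge pointer near (264,175) and loupe (356,168). Next I'll enlarge these parts.

Run:
```python
import cv2,numpy as np
t,s=cv2.imread('pics/top0.png'),cv2.imread('pics/side0.png')
def c(im,u,v,w,h,k):
    o=cv2.resize(im[v:v+h,u:u+w],None,fx=k,fy=k,interpolation=cv2.INTER_CUBIC)
    o=np.clip(o*1.4,0,255).astype('uint8')
    cv2.putText(o,f'{u},{v} x{k}',(3,12),0,.4,(0,255,255),1);return o
A=np.hstack([c(t,190,180,70,60,5),c(t,280,110,80,60,5)[:, :400]])   #350+400
B=np.hstack([c(s,250,145,80,100,3),c(s,260,260,90,65,5)[:300,:], ]) #240 + 450
C=np.zeros((600,800,3),'uint8');C[:300,:750]=A;C[300:,:240]=B[:,:240] if B.shape[0]==300 else 0
C[300:,240:690]=B[:,240:]
cv2.imwrite('pics/c1.png',C)
D=np.zeros((600,800,3),'uint8')
D[:300,:400]=c(t,280,150,80,60,5);D[:350,400:750]=c(t,370,180,70,70,5);D[350:600,0:0]=0
D[350:600,:500]=c(s,340,150,100,50,5)
cv2.imwrite('pics/c2.png',D)
```

```text
(no output)
```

View pics/c1.png

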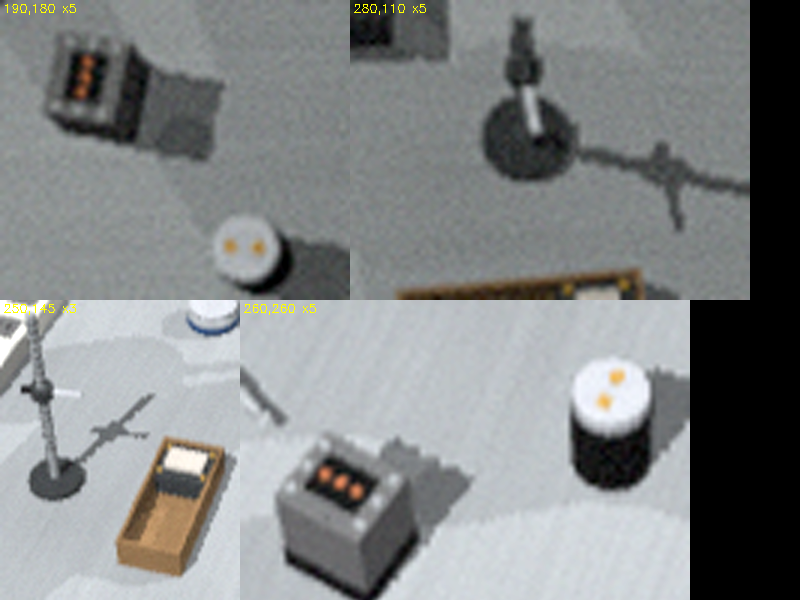

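View pics/c2.png

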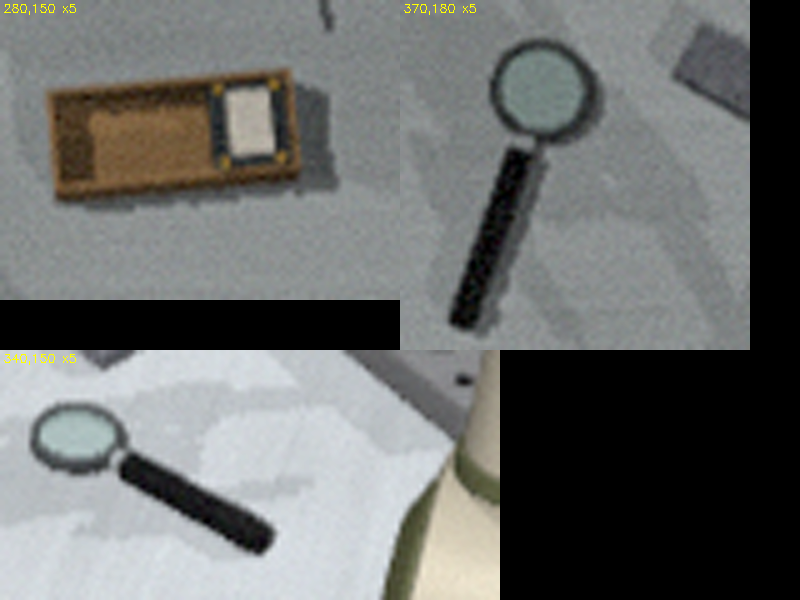

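The crops show, in full-image pixels:
- **Pointer tip:** top about (318,136.6), side about (276.7,176.3).
- **Box rim corners:** top about (289.6,168.4), (338,163.8), (340.2,183.6) and (291.5,190.2).
- **Lens centre:** top (398.2,198.2).
- **Handle ends:** top (395,211) and (382.4,245).

Now coarse positions.

Run:
```python
from h import *
np.set_printoptions(precision=4,suppress=True)
t=grab('top');s=grab('side')
O=lambda u,v,z:onplane(t,u,v,z)
print('relay top corners(top view)',[O(*p,.064)[:2] for p in [(202.6,187),(216.6,188.6),(213.8,204),(200,202)]])
print('relay contacts', O(207.2,195.2,.064), onplane(s,260+342/5-48,260+(482-300)/5,.064))
print('cap',O(239,229.4,.064), onplane(s,260+(610-240)/5,260+(395-300)/5,.064))
B=[O(*p,.034)[:2] for p in [(289.6,168.4),(338,163.8),(340.2,183.6),(291.5,190.2)]]
print('box',B,np.mean(B,0))
print('lens',O(398.2,198.2,.010),onplane(s,355.6,167.4,.01),'handle',O(394.6,210.5,.018),O(382.4,244.8,.018))
print('gauge foot',O(306+0,138,.005)if 0 else O(280+176/5,110+135/5,.005))
print('mark',tri(t,(318,136.6),s,(276.7,176.3)))
f=grab('wrist','w0');V=f['view'];st=monitor.sense()
T=np.eye(4);T[:3,:3]=R.from_quat(st['ee_rot']).as_matrix();T[:3,3]=st['position']
print('cam in tool',np.linalg.inv(np.array(V)@T),f['mtx'])
```

```text
relay top corners(top view) [array([0.5815, 0.3133]), array([0.5754, 0.2719]), array([0.5292, 0.2796]), array([0.5365, 0.3202])]
relay contacts [0.5563 0.2994 0.064 ] [0.5565 0.3003 0.064 ]
cap [0.4517 0.2056 0.064 ] [0.4513 0.2111 0.064 ]
box [array([0.6384, 0.0566]), array([ 0.6481, -0.091 ]), array([ 0.586 , -0.0952]), array([0.5702, 0.0523])] [ 0.6107 -0.0193]
lens [ 0.5403 -0.2712  0.01  ] [ 0.54   -0.2691  0.01  ] handle [ 0.5011 -0.2566  0.018 ] [ 0.3988 -0.2137  0.018 ]
gauge foot [ 0.7458 -0.0243  0.005 ]
mark (array([ 0.7077, -0.0318,  0.1238]), np.float64(0.0025718525302869484))
cam in tool [[-0.0005 -0.9501 -0.3118  0.079 ]
 [ 1.     -0.0011  0.0019  0.0002]
 [-0.0022 -0.3118  0.9501 -0.142 ]
 [ 0.      0.      0.      1.    ]] [[328.1268   0.     316.9579]
 [  0.     328.1268 207.7171]
 [  0.       0.       1.    ]]
```

Run:
```python
from h import *
import pickle
np.set_printoptions(precision=4,suppress=True)
out={}
def look(n,p,y):
    for yy in (y,y+np.pi):
        pass
    env.reach(p,down(y)); f=grab('wrist',n); out[n]={k:np.array(v) for k,v in f.items()}
    s=monitor.sense();print(n,s['clock'],s['joints'],s['position'])
look('wl',[.47,-.24,.2],np.pi/2)
look('wb',[.60,-.02,.26],np.pi/2)
look('wr',[.50,.25,.2],np.pi/2)
pickle.dump(out,open('w.pkl','wb'))
m=[cv2.imread(f'pics/{n}.png') for n in('wl','wb','wr')]
m=[cv2.resize(i,(400,250)) for i in m]
C=np.vstack([np.hstack(m[:2]),np.hstack([m[2],m[2]*0])]);cv2.imwrite('pics/w3.png',C)
```

```text
wl 2.075 [-0.6955  0.3449  1.5376 -0.0001  1.259  -2.2646] [ 0.4698 -0.2406  0.2   ]
wb 3.15 [-0.2307  0.466   1.2048 -0.0003  1.4716 -1.7996] [ 0.5996 -0.0215  0.2596]
wr 4.3333 [ 0.2517  0.4124  1.4399 -0.0002  1.2887 -1.3172] [0.5009 0.2489 0.2002]
```

View pics/w3.png

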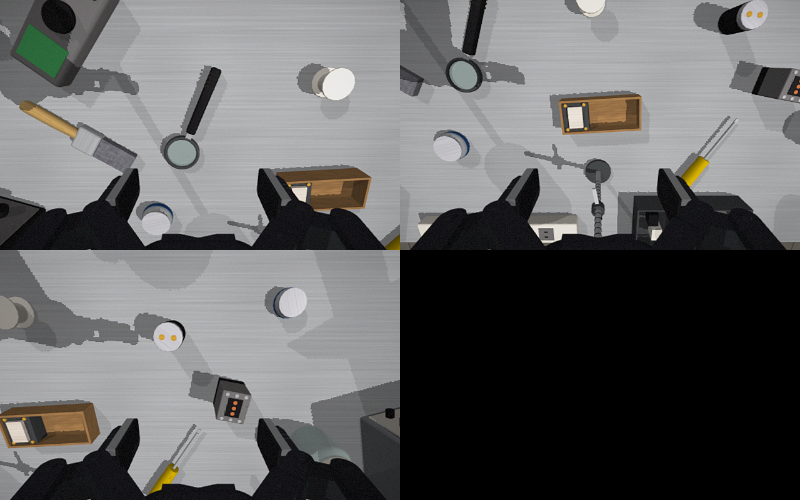

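In the wrist views (half-turned: the image bottom is away from the robot) the loupe, box with gauge, relay and capacitor are all clear. I'll crop the relay, box and pointer, and measure the lens, handle and capacitor with masks.

Run:
```python
from h import *
import pickle
np.set_printoptions(precision=4,suppress=True)
w=pickle.load(open('w.pkl','rb'))
def blobs(f,lo,hi,roi,k=3):
    h=cv2.cvtColor(f['frame'],cv2.COLOR_RGB2HSV);m=cv2.inRange(h,lo,hi)
    z=np.zeros_like(m);u,v,U,V=roi;z[v:V,u:U]=m[v:V,u:U]
    c=sorted(cv2.findContours(z,cv2.RETR_EXTERNAL,cv2.CHAIN_APPROX_NONE)[0],key=cv2.contourArea)[::-1]
    return c[:k]
f=w['wl']
c=blobs(f,(35,20,90),(100,255,255),(255,200,325,275))[0];e=cv2.fitEllipse(c);print('lens',e,onplane(f,*e[0],.012))
c=blobs(f,(0,0,0),(180,255,55),(290,100,360,220))[0];r=cv2.minAreaRect(c);b=cv2.boxPoints(r);print('handle',b,[onplane(f,*p,.017)[:2] for p in b])
f=w['wr']
c=blobs(f,(0,0,150),(180,60,255),(235,105,305,165))[0];e=cv2.fitEllipse(c);print('cap',e,onplane(f,*e[0],.064))
for c in blobs(f,(5,140,120),(30,255,255),(235,105,305,165)):print('term',cv2.minAreaRect(c)[0],onplane(f,*cv2.minAreaRect(c)[0],.064))
for c in blobs(f,(3,130,80),(18,255,255),(355,225,405,275)):print('contact',cv2.contourArea(c),onplane(f,*cv2.minAreaRect(c)[0],.064))
def cr(f,u,v,W,H,k):
    return cv2.resize(f['frame'][v:v+H,u:u+W,::-1],None,fx=k,fy=k,interpolation=cv2.INTER_CUBIC)
C=np.zeros((600,800,3),'uint8')
C[:400,:375]=cr(w['wr'],335,195,75,80,5)
C[:,380:380+400][:520]=cr(w['wb'],290,250,100,130,4)
cv2.imwrite('pics/c3.png',C)
cv2.imwrite('pics/c4.png',cr(w['wb'],250,140,150,85,5))
```

```text
lens ((289.6365966796875, 245.0270538330078), (39.68182373046875, 43.703094482421875), 120.43683624267578) [ 0.5403 -0.272   0.012 ]
handle [[294.4138 210.0345]
 [339.0517 105.8793]
 [354.6207 112.5517]
 [309.9828 216.7069]] [array([ 0.4981, -0.2654]), array([ 0.3942, -0.2207]), array([ 0.4003, -0.2058]), array([ 0.5055, -0.2492])]
cap ((271.2405090332031, 137.69554138183594), (62.76679992675781, 73.49437713623047), 53.769927978515625) [0.4499 0.2098 0.064 ]
term (258.5000305175781, 139.0) [0.4509 0.1991 0.064 ]
term (277.5, 140.0) [0.4518 0.2149 0.064 ]
contact 29.0 [0.556  0.3005 0.064 ]
contact 29.0 [0.5653 0.2991 0.064 ]
contact 28.0 [0.5473 0.3024 0.064 ]
```

View pics/c3.png

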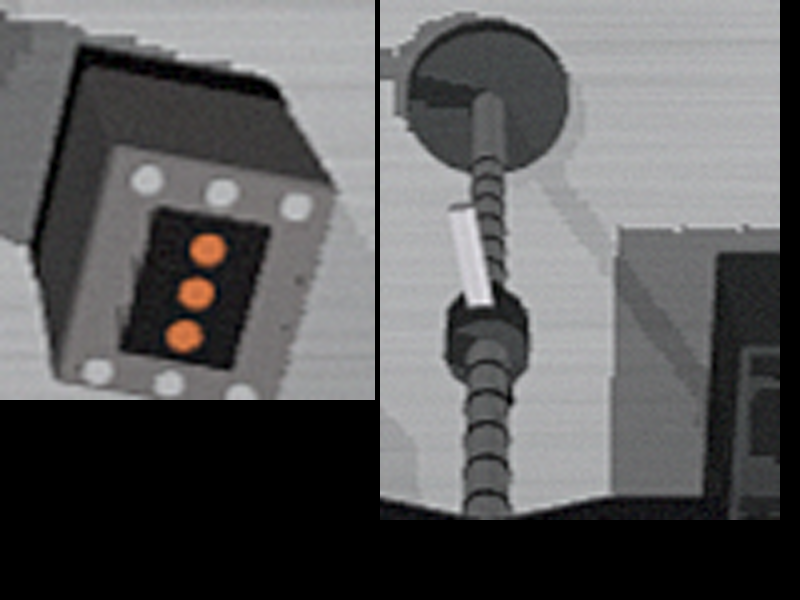

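View pics/c4.png

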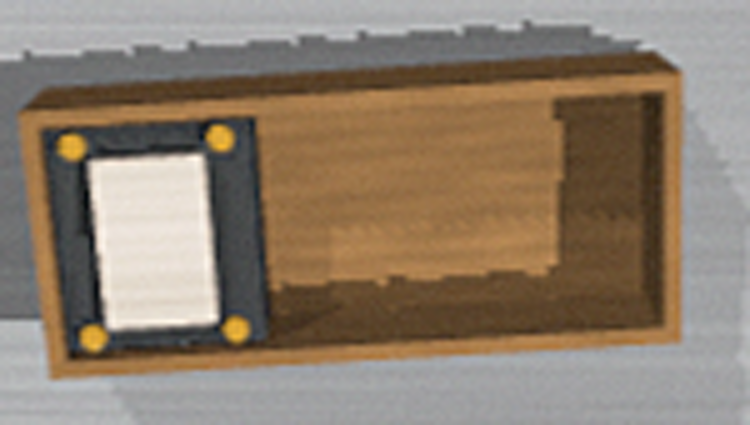

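In the relay crop the contacts run along its long side. The box rim corners in full-image pixels are (254,162.4), (386.4,154.4), (386.4,208) and (260.4,215.6), and the pointer tip is at (310.5,301.8). Next: solve the box pose, and take one tilted wrist view to measure the pointer height.

Run:
```python
from h import *
import pickle
np.set_printoptions(precision=4,suppress=True)
w=pickle.load(open('w.pkl','rb'))
f=w['wb'];B=np.array([onplane(f,250+u/5,140+v/5,.034)[:2] for u,v in[(20,111),(682,71),(682,341),(52,378)]])
print(B,B.mean(0),'edges',[np.linalg.norm(B[i]-B[(i+1)%4]) for i in range(4)])
yd=(B[1]+B[2]-B[0]-B[3]);print('box y axis angle',np.degrees(np.arctan2(yd[1],yd[0])))
print('foot',onplane(f,290+(488-380)/4,250+97/4,.006))
a=np.radians(45);z=np.array([np.sin(a),0,-np.cos(a)]);y=np.array([0,1.,0]);x=np.cross(y,z)
q=R.from_matrix(np.c_[x,y,z]).as_quat()
env.reach([.53,-.03,.18],q); g=grab('wrist','wg');w['wg']={k:np.array(v) for k,v in g.items()};pickle.dump(w,open('w.pkl','wb'))
print(monitor.sense()['clock'],ray(g,320,200),proj(g,[.7077,-.0318,.1238]))
u,v=np.maximum(proj(g,[.7077,-.0318,.125]).astype(int)-[60,60],0)
u=min(max(u,0),520);v=min(max(v,0),280)
im=g['frame'][v:v+120,u:u+120,::-1];print(u,v)
C=np.zeros((600,800,3),'uint8');C[:,:600]=cv2.resize(im,None,fx=5,fy=5,interpolation=cv2.INTER_CUBIC)
C[:125,600:]=cv2.resize(g['frame'][:,:,::-1],(200,125));cv2.imwrite('pics/g.png',C)
```

```text
[[ 0.585  -0.0937]
 [ 0.5762  0.0551]
 [ 0.6398  0.0591]
 [ 0.6489 -0.09  ]] [ 0.6125 -0.0174] edges [np.float64(0.14899132361757983), np.float64(0.06369027561425507), np.float64(0.14936043368289517), np.float64(0.06397968117057293)]
box y axis angle 93.45008260233821
foot [ 0.7433 -0.0229  0.006 ]Traceback (most recent call last):
  File "<stdin>", line 11, in <module>
bench.MotionError: the arm cannot take that pose within its joint ranges
```

Run:
```python
from h import *
import pickle
np.set_printoptions(precision=4,suppress=True)
w=pickle.load(open('w.pkl','rb'))
done=False
for deg in (40,30,20):
  for X in (.5,.45,.4,.35):
    for Z in (.15,.2,.25):
      for sg in (1,):
        a=np.radians(deg);z=np.array([np.sin(a),0,-np.cos(a)]);y=np.array([0,sg*1.,0]);x=np.cross(y,z)
        q=R.from_matrix(np.c_[x,y,z]).as_quat()
        if not done and kinematics.ik([X,-.03,Z],q) is not None:
            print(deg,X,Z,sg)
            try: env.reach([X,-.03,Z],q);done=True
            except env.MotionError as e: print(e)
g=grab('wrist','wg');w['wg']={k:np.array(v) for k,v in g.items()};pickle.dump(w,open('w.pkl','wb'))
print(monitor.sense()['clock'],ray(g,320,200),proj(g,[.7077,-.0318,.1238]))
u,v=np.maximum(proj(g,[.7077,-.0318,.125]).astype(int)-[60,60],0)
u=min(max(u,0),520);v=min(max(v,0),280)
im=g['frame'][v:v+120,u:u+120,::-1];print(u,v)
C=np.zeros((600,800,3),'uint8');C[:,:600]=cv2.resize(im,None,fx=5,fy=5,interpolation=cv2.INTER_CUBIC)
C[:125,600:]=cv2.resize(g['frame'][:,:,::-1],(200,125));cv2.imwrite('pics/g.png',C)
```

```text
40 0.5 0.15 1
5.7583 (array([ 0.347 , -0.0305,  0.2077]), array([ 0.8365,  0.008 , -0.5479])) [315.8636 319.2342]
255 260
```

View pics/g.png

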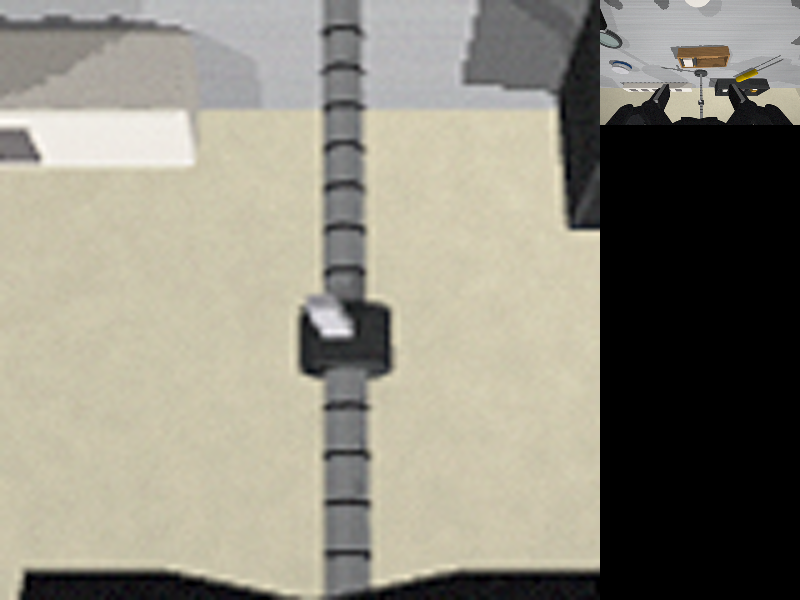

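The tilted view is inverted (image down = up). The pointer is the light bar with its tip end face at full pixel about (318.8,319.7), matching the predicted (315.9,319.2).

Run:
```python
from h import *
import pickle
np.set_printoptions(precision=4,suppress=True)
w=pickle.load(open('w.pkl','rb'))
pw,pg=(310.5,301.6),(318.8,319.7)
print('wb+wg',tri(w['wb'],pw,w['wg'],pg))
t=eyes.grab_frame('top');s=eyes.grab_frame('side')
print('side+wg',tri(s,(276.7,176.3),w['wg'],pg),'wb+side',tri(w['wb'],pw,s,(276.7,176.3)))
# pick up relay
px,py=.556,.3007;yaw=np.radians(-10.4)
sols=[]
for k in(0,np.pi):
    q=kinematics.ik([px,py,.15],down(yaw+k)); print(k,q)
for k in(0,np.pi): print('box',k,kinematics.ik([.6125,-.0174,.15],down(np.radians(3.45)+k)),kinematics.ik([.45,.21,.15],down(np.radians(3.45)+k)))
```

```text
wb+wg (array([ 0.7063, -0.0288,  0.1246]), np.float64(0.0002422019265097667))
side+wg (array([ 0.7078, -0.0293,  0.125 ]), np.float64(0.002055266429510114)) wb+side (array([ 0.7066, -0.029 ,  0.1261]), np.float64(0.00218175844966894))
0 [ 0.3107  0.6145  1.256  -0.      1.2711  0.4922]
3.141592653589793 [ 0.3107  0.6145  1.256  -0.      1.2711 -2.6493]
box 0 [-0.2194  0.5726  1.3259 -0.      1.2431 -0.2796] [ 0.2002  0.3331  1.6958 -0.      1.1127  0.14  ]
box 3.141592653589793 [-0.2194  0.5726  1.3259 -0.      1.2431  2.862 ] None
```

Pointer height is about 0.125 m (in range; tip to post about 38 mm, as it should be). Picking the relay.

```bash
cat >> h.py <<'E'
def st(tag):
    s=monitor.sense();print(tag,'t=%.1f'%s['clock'],np.round(s['position'],4),np.round(s['contact_force'],1),'gap %.3f F %.1f'%(s['finger_gap'],s['gripper_force']))
    return s
BX=np.array([.6125,-.0174]);BY=np.radians(3.45)
def inbox(x,y):
    c,s=np.cos(BY),np.sin(BY);return BX+np.array([c*x-s*y,s*x+c*y])
E
python3 - <<'E'
from h import *
q=down(np.radians(-10.4));p=[.556,.3007]
env.reach(p+[.14],q)
print(env.movel(p+[.038],velocity=.1,guard=10));st('down')
env.close_gripper(effort=40);st('closed')
env.movel(p+[.14],velocity=.15);st('up')
b=inbox(0,.0015);b2=down(BY)
env.reach([*b,.14],b2);s=st('over')
grab('wrist','v1')
f=grab('side','v2');u,v=proj(f,[*b,.1]).astype(int)
a=cv2.imread('pics/v1.png');c=cv2.resize(f['frame'][v-50:v+50,u-50:u+50,::-1],(400,400))
cv2.imwrite('pics/v12.png',np.hstack([cv2.resize(a,None,fx=.625,fy=1)[:, :400],c]))
E
```

```text
False
down t=9.8 [0.5564 0.3009 0.0388] [-0.5  0.2  1.3] gap 0.997 F 0.0
closed t=10.3 [0.5563 0.3008 0.0385] [-0.   0.3  3.9] gap 0.576 F 42.9
up t=11.1 [0.5554 0.3005 0.1387] [ 0.3 -1.1 -2.3] gap 0.578 F 42.3
over t=12.3 [ 0.6124 -0.0148  0.1398] [-0.   0.7 -2.7] gap 0.574 F 42.3
```

View pics/v12.png

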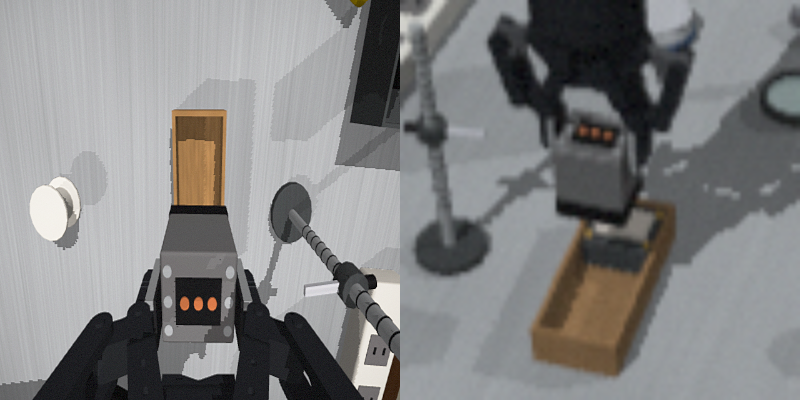

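Relay is held upright and centred, contacts at about (318,302) in the wrist view, with the box free below. Lowering it.

Run:
```python
from h import *
b=inbox(0,.0025)
env.movel([*b,.14],velocity=.1)
print(env.movel([*b,.050],velocity=.08,guard=8));st('near')
print(env.movel([*b,.037],velocity=.015,guard=4));st('touch')
```

```text
False
near t=13.9 [ 0.6127 -0.015   0.0506] [ 0.   0.2 -2.7] gap 0.578 F 42.3
True
touch t=14.5 [ 0.6123 -0.0149  0.0425] [-0.7  0.1  4.5] gap 0.579 F 43.1
```

Touchdown was at exactly the expected height. Releasing and fetching the capacitor, re-measuring its terminals from close up.

Run:
```python
from h import *
env.release();st('rel')
b=inbox(0,.0025);env.movel([*b,.16],velocity=.15)
q=down(BY);env.reach([.4512,.2075,.14],q)
f=grab('wrist','cp')
u,v=proj(f,[.4512,.2075,.064]).astype(int);print(u,v)
m=cv2.inRange(cv2.cvtColor(f['frame'],cv2.COLOR_RGB2HSV),(12,120,110),(30,255,255))
z=np.zeros_like(m);z[max(v-60,0):v+60,u-60:u+60]=m[max(v-60,0):v+60,u-60:u+60]
C=[cv2.minAreaRect(c)[0] for c in cv2.findContours(z,0,1)[0] if cv2.contourArea(c)>20]
P=np.array([onplane(f,*c,.064)[:2] for c in C]);print(P,P.mean(0))
```

```text
rel t=15.0 [ 0.6117 -0.0148  0.0415] [-0.4 -0.8 -0.4] gap 0.998 F 0.0
316 216
[[0.45109049 0.19935205]
 [0.45226985 0.21522777]] [0.45168017 0.20728991]
```

Run:
```python
from h import *
q=down(BY);p=[.4517,.2073]
env.movel(p+[.14],velocity=.1)
print(env.movel(p+[.038],velocity=.1,guard=10));st('down')
env.close_gripper(effort=35);s=st('closed');z0=s['position'][2]
env.movel(p+[.15],velocity=.15);st('up')
b=inbox(0,.0485)
env.reach([*b,.15],q);st('over');grab('wrist','v3')
print(env.movel([*b,.052],velocity=.08,guard=8));st('near')
print(env.movel([*b,.037],velocity=.015,guard=3.5));st('touch')
f=grab('wrist','v4');g=grab('side')
u,v=proj(g,[*b,.05]).astype(int)
cv2.imwrite('pics/v45.png',np.hstack([cv2.resize(cv2.imread('pics/v4.png'),(400,400)),cv2.resize(g['frame'][v-50:v+50,u-50:u+50,::-1],(400,400))]))
```

```text
False
down t=18.4 [0.4521 0.2074 0.0385] [0.1 0.1 0.8] gap 1.002 F 0.0
closed t=18.9 [0.4518 0.2074 0.0383] [-1.3 -0.1  5. ] gap 0.455 F 34.9
up t=19.8 [0.4512 0.2072 0.1491] [ 0.   0.2 -1.5] gap 0.454 F 35.4
over t=20.8 [0.6089 0.0322 0.1497] [-0.2 -0.3 -2.4] gap 0.455 F 35.4
False
near t=22.2 [0.6099 0.031  0.0526] [-0.5  0.6 -1.8] gap 0.452 F 35.4
True
touch t=22.9 [0.6096 0.031  0.0424] [-0.9  0.3  5.1] gap 0.460 F 35.9
```

View pics/v45.png

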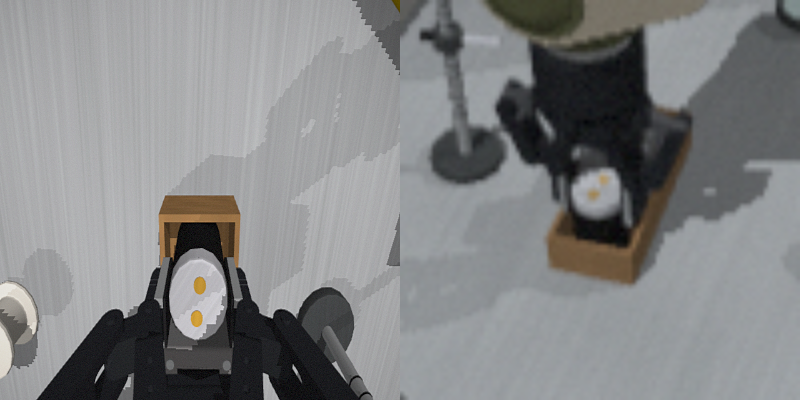

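Capacitor stands upright at the box's +y end on the floor, next to the relay (image (198,300) left panel; side panel (597,195)). Now release, measure both numerically, and look at the loupe again.

Run:
```python
from h import *
env.release();b=inbox(0,.0485);env.movel([*b,.20],velocity=.15);st('up')
def meas(n,f,lo,hi,pt,r,z,amin=15):
    u,v=proj(f,pt).astype(int);m=cv2.inRange(cv2.cvtColor(f['frame'],cv2.COLOR_RGB2HSV),lo,hi)
    k=np.zeros_like(m);k[max(v-r,0):v+r,max(u-r,0):u+r]=m[max(v-r,0):v+r,max(u-r,0):u+r]
    P=np.array([onplane(f,*cv2.minAreaRect(c)[0],z)[:2] for c in cv2.findContours(k,0,1)[0] if cv2.contourArea(c)>amin])
    print(n,P.round(4).tolist(),P.mean(0).round(4) if len(P) else '');return P
def box(P):
    d=P-BX;c,s=np.cos(BY),np.sin(BY);return np.array([c*d[0]+s*d[1],-s*d[0]+c*d[1]])
f=grab('wrist','v5')
P=meas('relay',f,(3,130,80),(12,255,255),[*inbox(0,.0025),.068],30,.068);print('in box',box(P.mean(0)))
P=meas('cap',f,(13,130,80),(30,255,255),[*inbox(0,.0485),.068],30,.068);print('in box',box(P.mean(0)))
yl=np.radians(-22.3)
for k in(0,np.pi):print(kinematics.ik([.4617,-.2397,.14],down(yl+np.pi/2+k)),kinematics.ik([.53,-.02,.14],down(np.pi/2+k)))
```

```text
up t=24.7 [0.6092 0.0311 0.199 ] [ 1.2 -0.   0. ] gap 1.001 F 0.0
relay [[0.6203, -0.0157], [0.6112, -0.0163], [0.6021, -0.0168]] [ 0.6112 -0.0163]
in box [-0.00121188  0.0012231 ]
cap [[0.6089, 0.0225], [0.6096, 0.0388], [0.6264, 0.0389], [0.5879, 0.0422], [0.5841, 0.0301]] [0.6034 0.0345]
in box [-0.00597742  0.05232418]
[-7.04331510e-01  3.93224172e-01  1.63753396e+00 -4.44089210e-16
  1.11083452e+00 -1.88591941e+00] [-2.58792241e-01  4.13662158e-01  1.60673740e+00 -4.44089210e-16
  1.12119309e+00 -1.82958857e+00]
[-7.04331510e-01  3.93224172e-01  1.63753396e+00 -4.44089210e-16
  1.11083452e+00  1.25567324e+00] [-2.58792241e-01  4.13662158e-01  1.60673740e+00 -4.44089210e-16
  1.12119309e+00  1.31200409e+00]
```

Relay top is at (0.611,-0.016) and the capacitor at (0.609,0.031), both inside their spaces. Now the loupe, with the camera on its lens side so I can check the lens in the hand.

```bash
cat >> h.py <<'E'
def lens(f,pt,r,z):
    u,v=proj(f,pt).astype(int);m=cv2.inRange(cv2.cvtColor(f['frame'],cv2.COLOR_RGB2HSV),(35,15,70),(100,255,255))
    k=np.zeros_like(m);a,b=max(v-r,0),max(u-r,0);k[a:v+r,b:u+r]=m[a:v+r,b:u+r]
    c=max(cv2.findContours(k,0,1)[0],key=cv2.contourArea);e=cv2.fitEllipse(c)
    return np.array(e[0]),np.array(e[1]),onplane(f,*e[0],z)
E
python3 - <<'E'
from h import *
yl=np.radians(-22.3);q=down(yl-np.pi/2)
env.reach([.4617,-.2397,.15],q);st('above')
f=grab('wrist','l1');e=lens(f,[.5403,-.272,.012],60,.012);print(e)
k=np.zeros((400,640),'uint8');k[cv2.inRange(cv2.cvtColor(f['frame'],cv2.COLOR_RGB2HSV),(0,0,0),(180,255,50))>0]=255
# handle edge pixels just behind lens, at x=+10..+40 of the loupe
d=np.array([np.cos(yl),np.sin(yl)]);n=np.array([-d[1],d[0]])
for x in(-.0,.02,.04):
    row=[]
    for s in np.arange(-.02,.02,.0005):
        u,v=proj(f,[*(np.array([.4617,-.2397])+d*x+n*s),.018]).astype(int)
        row.append(k[v,u]>0 if 0<=v<400 and 0<=u<640 else False)
    s=np.arange(-.02,.02,.0005)[row];print(x,s.min() if len(s) else None,s.max() if len(s) else None)
E
```

```text
above t=26.1 [ 0.4621 -0.2394  0.15  ] [-0.2  0.9 -0.5] gap 1.003 F 0.0
(array([314.95623779,  92.77068329]), array([62.61539078, 65.78347015]), array([ 0.54117581, -0.27130044,  0.012     ]))
-0.0 -0.006499999999999988 0.007500000000000024
0.02 -0.006499999999999988 0.007500000000000024
0.04 -0.006999999999999989 0.007500000000000024
```

Run:
```python
from h import *
yl=np.radians(-22.3);q=down(yl-np.pi/2);p=[.462,-.2394]
print(env.movel(p+[.02],velocity=.12,guard=10),env.movel(p+[.004],velocity=.03,guard=8));st('down')
env.close_gripper(effort=60);st('closed')
env.movel(p+[.03],velocity=.06);st('lift');env.movel(p+[.12],velocity=.15);s=st('up')
d=np.array([np.cos(yl),np.sin(yl)])
z=s['position'][2]+.005
f=grab('wrist','l2');e=lens(f,[*(s['position'][:2]+.085*d),z],75,z);print('wrist',e,'expected',s['position'][:2]+.085*d,z)
g=grab('side','l3');e2=lens(g,[*(s['position'][:2]+.085*d),z],25,z);print('side',e2);print('tri',tri(f,e[0],g,e2[0]))
```

```text
False False
down t=28.0 [ 0.4621 -0.2394  0.004 ] [-0.3 -0.7  0.4] gap 1.000 F 0.0
closed t=28.7 [ 0.4621 -0.2395  0.0042] [-1.5  0.3  4.5] gap 0.169 F 59.7
lift t=29.3 [ 0.462  -0.2394  0.0301] [ 0.3  0.3 -0.6] gap 0.168 F 59.3
up t=30.0 [ 0.4616 -0.2391  0.119 ] [ 0.4  0.3 -0.8] gap 0.173 F 59.2
wrist (array([316.92895508,  82.12476349]), array([131.4284668 , 139.52612305]), array([ 0.54092733, -0.27266341,  0.1240346 ])) expected [ 0.54021746 -0.27132606] 0.12403460056321397
side (array([356.51531982, 138.34434509]), array([10.37448406, 15.88274193]), array([ 0.54284311, -0.2761958 ,  0.1240346 ]))
tri (array([ 0.54129185, -0.27248289,  0.1270008 ]), np.float64(0.0010181871792953672))
```

Loupe held, with the lens about 85 mm ahead. The height estimate is a little high (0.127 against 0.124), so I'll check level and height more carefully using the rim's outer edge, radially sampled.

```bash
cat >> h.py <<'E'
def rim(f,c,rmin,rmax,skip=None,thr=None):
    g=cv2.GaussianBlur(cv2.cvtColor(f['frame'],cv2.COLOR_RGB2GRAY),(3,3),0).astype(float);pts=[]
    for a in np.arange(0,2*np.pi,.05):
        if skip is not None and abs((a-skip+np.pi)%(2*np.pi)-np.pi)<.5: continue
        r=np.arange(rmin,rmax,.25);x=(c[0]+r*np.cos(a)).astype('f4');y=(c[1]+r*np.sin(a)).astype('f4')
        p=cv2.remap(g.astype('f4'),x[None],y[None],cv2.INTER_LINEAR)[0]
        i=np.argmax(np.diff(p)) ; 
        if np.diff(p)[i]>3 and y[i]>1: pts.append((x[i],y[i]))
    pts=np.array(pts,'f4')
    for _ in range(3):
        e=cv2.fitEllipse(pts);th=np.radians(e[2]);d=(pts-e[0])@np.array([[np.cos(th),-np.sin(th)],[np.sin(th),np.cos(th)]])
        k=np.abs(np.hypot(d[:,0]/e[1][0]*2,d[:,1]/e[1][1]*2)-1)<.06; pts=pts[k]
    return e,len(pts)
def model(f,c,D=.063):
    a=np.arange(0,2*np.pi,.1);return cv2.fitEllipse(np.array([proj(f,c+D/2*np.array([np.cos(t),np.sin(t),0])) for t in a],'f4'))
E
python3 - <<'E'
from h import *
s=monitor.sense();yl=np.radians(-22.3);d=np.array([np.cos(yl),np.sin(yl)])
L=np.array([*(s['position'][:2]+.085*d),s['position'][2]+.005])
for n in('wrist','side','top'):
    f=grab(n,'m'+n);c=proj(f,L);m=model(f,L);R0=max(m[1])/2;h=proj(f,[*(L[:2]-.05*d),L[2]]);sk=np.arctan2(*(h-c)[::-1])
    print(n,'model',np.round(m[0],1),np.round(m[1],1))
    try:
        e,k=rim(f,c,R0*.75,R0*1.25,sk);print('   meas',np.round(e[0],1),np.round(e[1],1),k)
        fs=[np.round(model(f,L+[0,0,dz])[0],1).tolist()+[round(max(model(f,L+[0,0,dz])[1]),1)] for dz in(-.004,.004)];print('   dz -+4mm',fs)
    except Exception as x: print('fail',x)
E
```

```text
wrist model [314.4  78.7] [161.5 172.7]
   meas [316.9  79.6] [162.8 174.2] 91
   dz -+4mm [[314.4, 79.5, 167.7], [314.3, 77.9, 178.1]]
side model [356.9 139.6] [12.2 20.1]
   meas [357.6 140.2] [17.  21.8] 50
   dz -+4mm [[356.8, 140.6, 20.0], [356.9, 138.5, 20.1]]
top model [404.5 190.1] [21.5 22.5]
fail OpenCV(4.12.0) /io/opencv/modules/imgproc/src/shapedescr.cpp:361: error: (-201:Incorrect size of input array) There should be at least 5 points to fit the ellipse in function 'fitEllipseNoDirect'
```

Run:
```python
from h import *
s=monitor.sense();f=grab('wrist');yl=np.radians(-22.3);d=np.array([np.cos(yl),np.sin(yl)])
f['frame']=cv2.imread('pics/l1.png')[:,:,::-1].copy()
L=np.array([*(s['position'][:2]+.085*d),s['position'][2]-.141]);c=proj(f,L);m=model(f,L);R0=max(m[1])/2
h=proj(f,[*(L[:2]-.05*d),L[2]]);e,k=rim(f,c,R0*.75,R0*1.25,np.arctan2(*(h-c)[::-1]))
print('bench model',m[:2],'meas',e[:2],k, 'at +6mm',model(f,L+[0,0,.006])[:2])
# hold pose
T=np.array([.6114,-.0160]);off=.0855;dy=np.radians(-.3);yh=0.0
p=T-off*np.array([np.cos(yh+dy),np.sin(yh+dy)]);q=down(yh-np.pi/2)
env.reach([*p,.17],q);st('over')
env.movel([*p,.125-.0049],velocity=.06,guard=6);env.hold(.5);s=st('hold')
w=grab('wrist','fin');L=np.array([*(s['position'][:2]+[.085,0]),.125]);c=proj(w,L);m=model(w,L)
e=lens(w,L,80,.125);print('lens',e)
e2,k=rim(w,c,max(m[1])*.38,max(m[1])*.62,np.pi/2);print('rim',m[:2],e2[:2],k,onplane(w,*e2[0],.125))
print('tool z',R.from_quat(s['ee_rot']).as_matrix()[:,2])
# contacts seen through the lens?
hsv=cv2.cvtColor(w['frame'],cv2.COLOR_RGB2HSV);mm=cv2.inRange(hsv,(3,110,70),(14,255,255))
for cc in cv2.findContours(mm,0,1)[0]:
    if cv2.contourArea(cc)>15: r=cv2.minAreaRect(cc);print('orange',r[0],cv2.contourArea(cc),onplane(w,*r[0],.068))
```

```text
bench model ((315.3659973144531, 91.51079559326172), (77.41815185546875, 82.05278015136719)) meas ((319.0635986328125, 91.86441040039062), (82.19034576416016, 86.88322448730469)) 103 at +6mm ((315.34686279296875, 91.28974151611328), (79.10838317871094, 83.85831451416016))
over t=31.2 [ 0.5258 -0.0165  0.1696] [ 0.1 -0.7 -0.9] gap 0.173 F 59.2
hold t=32.7 [ 0.5259 -0.0156  0.1201] [ 0.6  0.5 -1.2] gap 0.168 F 59.2
lens (array([316.88092041,  82.13991547]), array([131.50447083, 139.49334717]), array([ 0.61174786, -0.01628715,  0.125     ]))
rim ((314.9492492675781, 77.8161849975586), (161.2398681640625, 172.59808349609375)) ((316.7462158203125, 79.75537109375), (162.80430603027344, 174.86654663085938)) 81 [ 0.61261803 -0.01623501  0.125     ]
tool z [ 1.00026805e-04 -1.72908912e-05 -9.99999995e-01]
```

Run:
```python
from h import *
st('final');print(job.hand_in())
```

```text
final t=32.8 [ 0.5259 -0.0156  0.1201] [ 0.3  0.3 -1.8] gap 0.165 F 59.2
the job is handed in; nothing more can be done
None
```

I handed the job in at 32.8 s: relay and capacitor are packed upright in the box, and the arm holds the loupe level about 0.5 mm off the relay's centre at the gauge height (0.125 m, checked to about 2 mm).

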